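Push the sample jar up the reader's loading ramp

ROBOT

A 7-joint arm with a two-finger parallel gripper is mounted at the origin on the work surface. World frame = base frame: x ahead of the robot, y to its left, z up, the work surface at z = 0. Lengths are in m, angles in rad, forces in N, time in s.
With the tool pointing down it reaches from about 0.425 to 1.025 m from the base axis. Payload 9.4 kg.
Tool frame: the origin (TCP) lies on the centre line of the jaws, within the pads' length; the fingertips stand 11 mm ahead of it and the grasp point (between the pads) lies 8 mm behind it; z points along the fingers, y is the direction in which the jaws open and shut (so a half turn about z gives the same grasp; the last joint's range is limited). The gripper opens to 93 mm and grips with 3 to 60 N. Pads are 15 mm wide; open, the fingers measure 128 mm over their backs; the gripper's body (75 mm by 188 mm) begins 65 mm behind the grasp point.
Start: joints at [1.142, 0.599, -0.003, 1.599, 0.002, 0.943, -0.08], TCP at [0.25, -0.681, 0.23] pointing down, gripper open.
Joint ranges: [-2.57, 2.57], [-0.35, 1.97], [-1.29, 1.29], [0.11, 2.56], [-1.05, 4.19], [0.11, 1.86], [-2.63, 2.63]. Speed limits (rad/s): [2.22, 2.22, 3.01, 3.01, 3.14, 3.14, 3.14].

INTERFACE

Orientations are given as a unit quaternion [x, y, z, w].
In Python, from rig import * gives the robot as it stands.
- The arm moves only by the shell command python3 -m inch 'ROWS'. ROWS is JSON, a list of rows, each an object of numbers: "claw": the closure, from -1 (fully open) to 1 (shut), so that 0 is half open; "x", "y", "z": the shift along the tool's x, y, z in cm; "yaw": the turn about the tool's z in degrees. A call has exactly 10 rows; each row shifts and turns the commanded pose from where the row before left it, along the tool's axes as they then stand; what a row does not reach is not made up. A row lasts 1/8 s, in which the tool goes at most 62.5 mm and 10.7 degrees, less where a joint would pass 70% of its speed; a pose out of reach is approached as far as the arm can. A call with a gripper value outside its range is refused whole. The fingers move at their own pace and stop on an object; the grip force is fixed at half the most. Time passes only in rows, so rows that do not move let the fingers close, or fill a call up. It gives the time, the measured TCP pose, the force and the opening at its end, in the units of the state.
- read_state(): the state, without advancing time (a new reading comes with each control period).
- read_camera(name): name is "scene" or "top" or "wrist"; returns (picture, depth): 400x640x3 uint8, red, green, blue; 400x640 float32, m along the optical axis (not along the pixel's ray), 0 where there is no reading.
- camera_model(name): a dict with "camera_matrix" (3x3 intrinsics, pixels), "T" (4x4, takes a point from camera to world coordinates); the wrist camera has in their place "mount" (4x4, takes a point from camera to tool coordinates, whose origin is the TCP and whose axes are the flange's). Camera axes: x right, y down, z forward; pixel columns grow to the right and rows downward; lengths in m; the calibration is good to about 2 mm. A picture is of the moment at which its call begins: read the wrist's pose just before it. camera_model takes no time and is no camera call.
- finish_job(): hands the job in, once; it reports no verdict.
The state is a dict: "clock": time; "joints": joint angles; "joint_vel": joint speeds; "joint_torque": joint torques, N m; "ee_pos": TCP position; "tcp_rot": TCP orientation; "wrist_force": force on the tool from outside, world axes, zero at the start; "moment": the same for the moment, N m; "grip_width": finger opening in m.
Only numpy, scipy, OpenCV 4.12 (cv2) and the standard library are available. Lean on these libraries where they do the work, as an engineer would, in place of code of your own. Each camera call takes 0.05 s, during which the arm holds its last target.

TASK

With a fingertip, push the red-capped jar up its lane of the loading ramp until it drops into the seat at the top and lies against the yellow stop, then leave it there. Do not let it roll back on the way: the orange marker that it drives ahead of it stays at the furthest point reached and would show it. Do not lift the jar or touch the markers, and leave the blue-capped jar and everything else on the bench where they are.

Things in the scene. Friction and masses are not known exactly. Their poses are not given: they have to be found in the camera images.
- jar_red: The jar to push: a closed white cylinder with a red cap at one end and a red band near the other, 48 mm in diameter, 62 mm long, about 0.16 kg, lying on its side across a lane and free to roll. Origin at its centre, on the roll axis; its y axis is the roll axis (the frame turns as it rolls).
- jar_blue: The same jar with a blue cap and band, in the other lane, to be left alone. Origin at its centre.
- ramp: Fixed grey two-lane loading ramp of a small label reader, base 395 x 176 mm. Origin on the bench surface (z = 0), midway between the lanes; x is level and points up the ramp, y to the left of that, z up. Lane centres at y = +45 (left) and -45 mm (right); lanes 68 mm wide between walls 14 mm above the floor. A white reader housing, 92 mm high, stands from x = 167 to 233 mm.
- ramp_foot (a point): Point on the level foot, ramp frame x = -100, y = 0, z = 20 mm (floor height). The jars lie here at the start, each in its lane's middle, centres near x = -100, z = 44 mm. Behind them a lip across both lanes, x = -125 to -117 mm, top at z = 26 mm. The slope of 8 degrees starts at x = -97 mm; a jar let go anywhere on it rolls back down.
- ramp_crest (a point): Top of the slope, ramp frame x = 75, y = 0, z = 44.2 mm. Beyond it the floor steps down 4 mm into the level seat, floor at z = 40.2 mm, where a jar stays by itself.
- ramp_stop (a point): Foot of the stop, ramp frame x = 113.5, y = 0, z = 40.2 mm: the faces of the yellow stop posts (two per lane, 46 mm high) lie at this x. A jar in the seat against them has its centre at about x = 89, z = 64 mm.
- deck: The sloping floor of both lanes with their walls, fixed to the ramp. Origin at the foot of the slope (ramp frame x = -97, y = 0, z = 20 mm); x points up along the slope, z at right angles to it, so a jar rolling on the slope has its centre at z = 24 mm here.
- tape: White roll of tape lying beside the ramp, 64 mm across, 22 mm high. Origin at the centre of its underside. Bystander.
- slide_box: Green slide box beside the ramp, 85 x 60 x 32 mm. Origin at the centre of its underside. Bystander.
- wash_bottle: Clear bottle with blue label, 60 mm across, 160 mm high. Origin at the centre of its underside. Bystander.
- amber_bottle: Amber bottle, 52 mm across, 110 mm high. Origin at the centre of its underside. Bystander.
- ointment: Low white and yellow ointment jar, 60 mm across, 50 mm high. Origin at the centre of its underside. Bystander.
- cup: Clear empty cup, 68 mm across, 70 mm high. Origin at the centre of its underside. Bystander.
- marker_left (a joint): Travel of the left lane's orange marker up the slope, 0 at the start, up to 0.22 m. It is a light upright tab, 10 mm wide, 5 mm thick, reaching 34 mm above the lane's floor, in a slot along the lane's middle; it starts about 2 mm ahead of the jar, moves with 0.25 N and stays where it is left, passing between the stop posts.
- left_face (a point): Point on the near (downhill) face of the left lane's marker, 24 mm above the sloping floor, in the middle of the lane; 24 mm from the jar's centre when they touch.
- marker_right (a joint): Travel of the right lane's orange marker up the slope, 0 at the start, up to 0.22 m. It is a light upright tab, 10 mm wide, 5 mm thick, reaching 34 mm above the lane's floor, in a slot along the lane's middle; it starts about 2 mm ahead of the jar, moves with 0.25 N and stays where it is left, passing between the stop posts.
- right_face (a point): Point on the near (downhill) face of the right lane's marker, 24 mm above the sloping floor, in the middle of the lane; 24 mm from the jar's centre when they touch.

How it is judged:
By the outcome, as a careful person would: the job done as asked, in the order asked, and still so for the second after the job is handed in, with the robot touching nothing.
It also fails if it takes over 37 s, if anything falls off the work surface, if the arm or the gripper's body presses on something with over 40 N, if the wrist force passes 120 N, or if a joint passes its speed limit or range.

## Working session

There is one attempt and no reset: what is moved stays moved. The work goes in short steps, Python scripts to look and compute and a shell command to move; the robot and the scene stay as the last step left them, time stands still between calls to the robot, and variables do not carry over. Pictures are saved under pics/ and viewed, and the job is handed in when it is done.

```bash
mkdir -p pics; ls; python3 - <<'E'
from rig import *
import cv2
s=read_state();print(s)
for n in("scene","top","wrist"):
    im,d=read_camera(n);cv2.imwrite(f"pics/{n}0.png",im[:,:,::-1])
    import numpy as np
    np.savez(f"{n}0.npz",im=im,d=d)
    print(n,camera_model(n))
E
```

```text
pics
{'clock': 0.0, 'joints': array([ 1.1423317 ,  0.60010973, -0.00251562,  1.60013086,  0.00177851,
        0.94286721, -0.07978486]), 'joint_vel': array([-1.55527380e-03, -1.18458315e-04, -4.81005214e-05,  6.33223580e-04,
       -7.44198235e-05, -7.22852895e-04,  3.97189238e-04]), 'joint_torque': array([ 3.10600426e-04, -7.65055633e+01,  1.49673723e+00, -2.52347070e+01,
       -5.26452949e-02,  1.69051375e-02,  1.27169324e-04]), 'ee_pos': array([ 0.24961664, -0.68017998,  0.22877111]), 'tcp_rot': array([ 9.84568913e-01,  1.74995664e-01, -1.99550986e-04, -7.29721338e-04]), 'wrist_force': array([-0.44647414,  0.44929023,  0.72991273]), 'moment': array([ 0.011289  , -0.02667933,  0.02291589]), 'grip_width': 0.0929997586726739}
scene {'camera_matrix': array([[450.03478243,   0.        , 319.39736916],
       [  0.        , 450.03478243, 197.25429993],
       [  0.        ,   0.        ,   1.        ]]), 'T': array([[ 0.59204835,  0.47327123, -0.65229832,  1.38608638],
       [ 0.80586003, -0.33936156,  0.48520443, -0.63402247],
       [ 0.00826832, -0.81292563, -0.58230882,  0.8279302
[... 420 characters left out ...]
      [ 1.47676823e-02, -1.04691032e-01, -9.94395144e-01,
         1.17498010e+00],
       [ 0.00000000e+00,  0.00000000e+00,  0.00000000e+00,
         1.00000000e+00]])}
wrist {'camera_matrix': array([[326.29908001,   0.        , 320.72780852],
       [  0.        , 326.29908001, 198.39161667],
       [  0.        ,   0.        ,   1.        ]]), 'mount': array([[ 5.47566293e-04, -9.65092521e-01, -2.61908623e-01,
         7.16210939e-02],
       [ 9.99999764e-01,  6.36944419e-04, -2.56364724e-04,
        -8.78644650e-04],
       [ 4.14236913e-04, -2.61908420e-01,  9.65092642e-01,
        -1.55278188e-01],
       [ 0.00000000e+00,  0.00000000e+00,  0.00000000e+00,
         1.00000000e+00]])}
```

View pics/scene0.png

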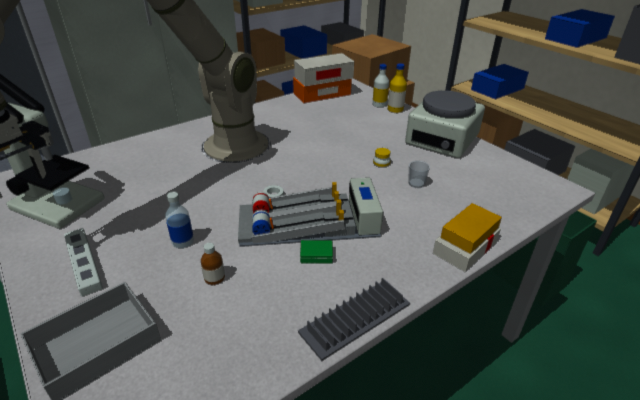

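View pics/top0.png

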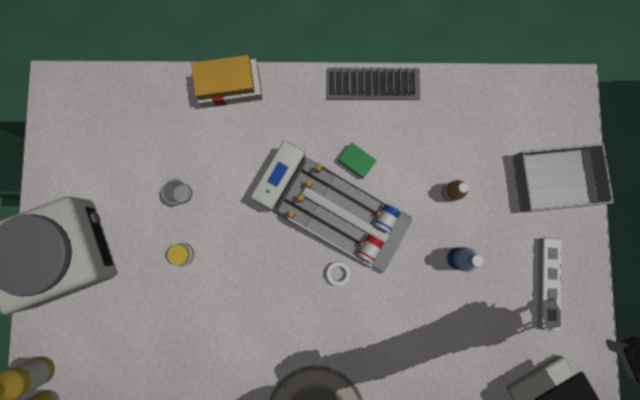

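View pics/wrist0.png

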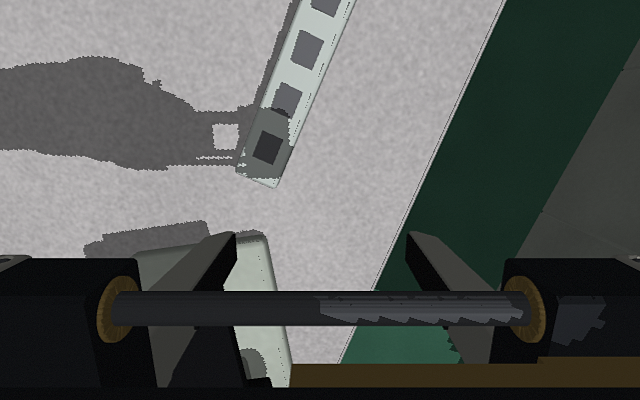

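The scene picture shows the red jar at about (260,202) and the blue one at (262,222). In the top picture they are at (370,247) and (386,216), with the housing at about (278,176). Red is therefore in the left lane. Next I measure the ramp pose.

```bash
cat > h.py <<'E'
from rig import *
import numpy as np, cv2
def cloud(n,im,d):
    m=camera_model(n);K=m["camera_matrix"];T=m["T"]
    v,u=np.mgrid[:400,:640]
    P=np.stack([(u-K[0,2])/K[0,0]*d,(v-K[1,2])/K[1,1]*d,d],-1)
    return P@T[:3,:3].T+T[:3,3]
def ray(n,u,v,z):
    m=camera_model(n);K=m["camera_matrix"];T=m["T"]
    r=T[:3,:3]@np.array([(u-K[0,2])/K[0,0],(v-K[1,2])/K[1,1],1]);return T[:3,3]+r*(z-T[2,3])/r[2]
def masks(im):
    h=cv2.cvtColor(im,cv2.COLOR_RGB2HSV);H,S,V=[h[...,i].astype(int) for i in range(3)]
    return dict(red=((H<6)|(H>172))&(S>130)&(V>60),blue=(H>105)&(H<125)&(S>130)&(V>60),orange=(H>9)&(H<22)&(S>130)&(V>80))
E
python3 - <<'E'
from h import *
for n in("top","scene"):
    z=np.load(n+"0.npz");im,d=z["im"],z["d"];P=cloud(n,im,d)
    box=(slice(130,290),slice(240,430)) if n=="top" else (slice(160,260),slice(220,400))
    W=P[box].reshape(-1,3);
    ok=d[box].ravel()>0
    W=W[ok]; print(n,"table z",np.percentile(W[:,2],[5,20,50,80,99]))
    for k,m in masks(im).items():
        c=np.zeros_like(m);c[box]=m[box]
        nn,l,st,ce=cv2.connectedComponentsWithStats(c.astype(np.uint8))
        for i in range(1,nn):
            if st[i,4]>4: print(n,k,st[i,4],ce[i].round(1),np.median(P[l==i],0).round(4),P[l==i][:,2].max().round(3))
    for lo,hi in((.008,.2),(.08,.11)):
        q=W[(W[:,2]>lo)&(W[:,2]<hi)]
        q=(q[:,:2]*1000).astype(np.float32)
        if len(q): print(n,lo,len(q),cv2.minAreaRect(q))
E
python3 -c "
import cv2
a=cv2.imread('pics/top0.png')[130:290,240:430];cv2.imwrite('pics/top0z.png',cv2.resize(a,None,fx=3.6,fy=3.6))"
```

```text
top table z [-0.00333895 -0.00119807  0.00171918  0.03829007  0.09380221]
top red 102 [374.4 240.7] [ 0.4509 -0.1514  0.0648] 0.071
top blue 216 [277.2 173.8] [0.6188 0.0963 0.0936] 1.175
top blue 86 [391.6 210.4] [ 0.53   -0.1973  0.0652] 0.07
top orange 26 [318.5 167.5] [ 0.6376 -0.0083  0.0842] 0.09
top orange 23 [309.  183.6] [0.5948 0.0158 0.0862] 0.09
top orange 27 [300.8 197.6] [0.5595 0.0359 0.0854] 0.089
top orange 24 [291.3 213.9] [0.5184 0.0607 0.0855] 0.089
top orange 11 [377.9 213.4] [ 0.5203 -0.1625  0.057 ] 1.175
top orange 10 [361.  243.5] [ 0.4445 -0.1183  0.0567] 0.061
top 0.008 10920 ((547.522705078125, -57.997955322265625), (420.5984802246094, 319.8194580078125), 46.90636444091797)
top 0.08 1858 ((606.8986206054688, 72.22966766357422), (119.38072967529297, 171.9470672607422), 59.999961853027344)
scene table z [-0.00291122 -0.00118521  0.00175706  0.03973185  0.09250701]
scene red 130 [260.4 205.5] [ 0.4584 -0.1538  0.0594] 0.07
scene blue 117 [365.4 192.7] [0.6223 0.0966 0.0931] 0.828
scene blue 171 [260.3 226.5] [ 0.5363 -0.2001  0.0571] 0.828
scene orange 7 [338. 195.] [0.5712 0.0387 0.0807] 0.087
scene orange 8 [335.  195.1] [0.5663 0.035  0.0769] 0.086
scene orange 11 [270.  202.5] [ 0.4518 -0.118   0.0521] 0.058
scene orange 7 [338.4 205.3] [0.6042 0.0143 0.0744] 0.084
scene orange 12 [341.5 214.3] [ 0.6473 -0.0079  0.0795] 0.085
scene orange 15 [270.8 221.5] [ 0.5279 -0.1614  0.0502] 0.058
scene 0.008 7575 ((542.489501953125, 9.35223388671875), (687.2962646484375, 384.23712158203125), 80.10690307617188)
scene 0.08 949 ((610.080810546875, 72.54210662841797), (117.9306869506836, 174.69558715820312), 60.195159912109375)
```

View pics/top0z.png

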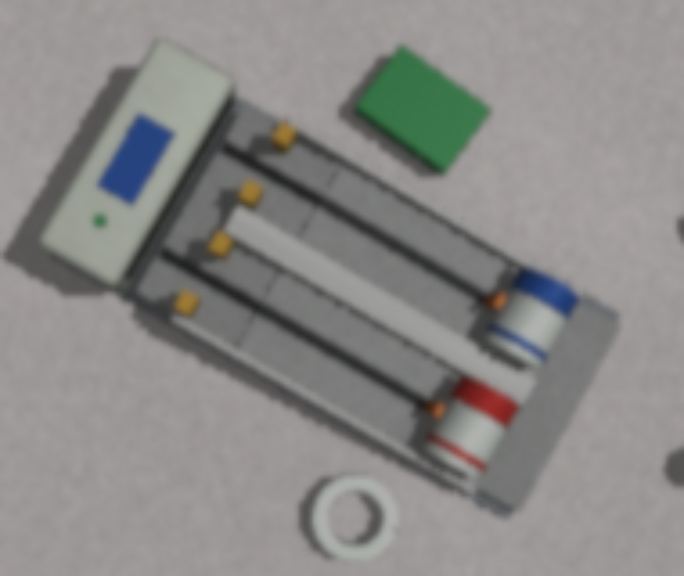

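Posts, markers and housing agree: ramp origin is about (0.518, -0.078) and x heads 60°. I close the fingers, yaw -39.8° and move over behind the jar.

```bash
python3 -m inch '[{"claw":1,"yaw":-9.95},{"claw":1,"yaw":-9.95},{"claw":1,"yaw":-9.95},{"claw":1,"yaw":-9.95},{"claw":1,"x":4,"y":-1},{"claw":1,"x":4,"y":-1},{"claw":1,"x":4,"y":-1},{"claw":1,"x":4,"y":-1},{"claw":1,"x":4,"y":-1},{"claw":1,"x":4,"y":-1}]'
cat >> h.py <<'E'
O=np.array([.518,-.078]);A=np.radians(60);ex=np.array([np.cos(A),np.sin(A)]);ey=np.array([-ex[1],ex[0]])
def R(p): d=np.asarray(p)[:2]-O; return np.round([1000*d@ex,1000*d@ey,1000*p[2]],1)
from scipy.spatial.transform import Rotation as Ro
def st():
    s=read_state();M=Ro.from_quat(s["tcp_rot"]).as_matrix()
    print("t",round(s["clock"],2),"ramp tcp",R(s["ee_pos"]),"head",np.degrees(np.arctan2(M[1,0],M[0,0])).round(2),"F",s["wrist_force"].round(2),"w",s["grip_width"]);return s
E
python3 -c "
from h import *
st()"
```

```text
t 0.15 ramp tcp [-655.8  -68.8  228.9] head 20.16 F [0.04 0.06 0.08] w 0.09289038096587904schema error: expected keys claw, x, y, z, yaw
```

All keys are needed in every row.

```bash
python3 -m inch '[{"claw":1,"x":0,"y":0,"z":0,"yaw":-9.95},{"claw":1,"x":0,"y":0,"z":0,"yaw":-9.95},{"claw":1,"x":0,"y":0,"z":0,"yaw":-9.95},{"claw":1,"x":0,"y":0,"z":0,"yaw":-9.95},{"claw":1,"x":4,"y":-1,"z":0,"yaw":0},{"claw":1,"x":4,"y":-1,"z":0,"yaw":0},{"claw":1,"x":4,"y":-1,"z":0,"yaw":0},{"claw":1,"x":4,"y":-1,"z":0,"yaw":0},{"claw":1,"x":4,"y":-1,"z":0,"yaw":0},{"claw":1,"x":4,"y":-1,"z":0,"yaw":0}]'
python3 -c "
from h import *
st()"
```

```text
clock: 1.4
ee_pos: [0.3182, -0.4414, 0.2295]
tcp_rot: [0.866, 0.5, -0.0, -0.0]
wrist_force: [0.4, 0.5, 0.4]
grip_width: 0.001
t 1.4 ramp tcp [-414.6   -8.7  229.5] head 59.96 F [0.37 0.46 0.39] w 0.000968045917013065
```

```bash
python3 -m inch '[{"claw":1,"x":3.6,"y":-0.77,"z":0,"yaw":0},{"claw":1,"x":3.6,"y":-0.77,"z":0,"yaw":0},{"claw":1,"x":3.6,"y":-0.77,"z":0,"yaw":0},{"claw":1,"x":3.6,"y":-0.77,"z":0,"yaw":0},{"claw":1,"x":3.6,"y":-0.77,"z":0,"yaw":0},{"claw":1,"x":3.6,"y":-0.77,"z":0,"yaw":0},{"claw":1,"x":3.5,"y":-0.77,"z":0,"yaw":0},{"claw":1,"x":0,"y":0,"z":2,"yaw":0},{"claw":1,"x":0,"y":0,"z":2,"yaw":0},{"claw":1,"x":0,"y":0,"z":0,"yaw":0}]'
python3 - <<'E'
from h import *
s=st();im,d=read_camera("wrist");cv2.imwrite("pics/w1.png",im[:,:,::-1]);np.savez("w1.npz",im=im,d=d)
im,d=read_camera("top");cv2.imwrite("pics/t1.png",cv2.resize(im[130:290,240:430,::-1],None,fx=3.6,fy=3.6))
# wrist positions of colours
im,d=np.load("w1.npz").values()
m=camera_model("wrist");K=m["camera_matrix"];M=m["mount"];Rt=Ro.from_quat(s["tcp_rot"]).as_matrix()
v,u=np.mgrid[:400,:640];P=np.stack([(u-K[0,2])/K[0,0]*d,(v-K[1,2])/K[1,1]*d,d],-1)
W=(P@M[:3,:3].T+M[:3,3])@Rt.T+s["ee_pos"]
for k,mm in masks(im).items():
    nn,l,stt,ce=cv2.connectedComponentsWithStats(mm.astype(np.uint8))
    for i in range(1,nn):
        if stt[i,4]>25:
            q=W[(l==i)&(d>0)]; L=np.array([R(p) for p in q]); print(k,stt[i,4],ce[i].round(),np.percentile(L,[2,50,98],axis=0).round(1).tolist())
E
```

```text
clock: 2.65
ee_pos: [0.3963, -0.1981, 0.1887]
tcp_rot: [0.866, 0.5, -0.001, -0.001]
wrist_force: [-1.3, -0.6, 1.0]
grip_width: 0.0004
t 2.65 ramp tcp [-164.9   45.3  188.7] head 59.99 F [-1.3  -0.56  0.99] w 0.00035933644736593453
red 292 [300. 110.] [[-110.4, 61.4, 54.0], [-92.6, 64.0, 66.4], [-76.2, 66.6, 69.3]]
red 990 [351. 111.] [[-110.8, 13.3, 54.7], [-93.4, 22.2, 66.1], [-76.3, 31.1, 68.8]]
red 33 [302. 139.] [[-119.8, 61.3, 53.5], [-117.7, 63.2, 57.9], [-113.7, 66.0, 61.8]]
red 57 [343. 140.] [[-120.0, 21.2, 51.1], [-117.7, 27.8, 57.2], [-113.9, 31.2, 61.9]]
blue 1202 [459. 116.] [[-118.9, -76.7, 53.0], [-96.5, -67.5, 65.4], [-76.4, -58.6, 68.7]]
blue 352 [409. 116.] [[-118.9, -28.6, 52.9], [-97.3, -26.0, 65.5], [-77.2, -23.2, 68.9]]
orange 58 [323.  83.] [[-73.4, 40.9, 56.7], [-71.0, 45.9, 58.0], [-68.7, 49.2, 59.4]]
orange 76 [432.  83.] [[-72.6, -61.8, 23.5], [-70.2, -45.2, 57.9], [-68.6, -39.8, 59.4]]
```

View pics/w1.png

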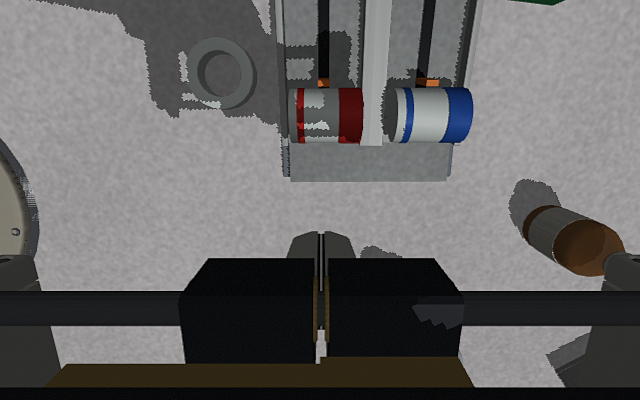

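View pics/t1.png

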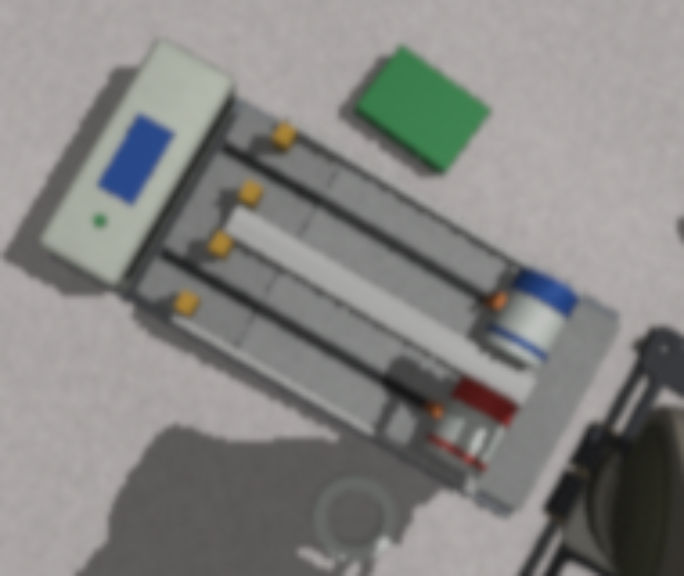

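The wrist picture shows the red jar at about (328,115) and its marker at (323,83). Jar and marker both match the ramp fit within 1-2 mm. I descend behind the jar and move up close.

```bash
python3 -m inch '[{"claw":1,"x":0,"y":0,"z":4,"yaw":0},{"claw":1,"x":0,"y":0,"z":4,"yaw":0},{"claw":1,"x":0,"y":0,"z":3,"yaw":0},{"claw":1,"x":0,"y":0,"z":2,"yaw":0},{"claw":1,"x":0,"y":0,"z":1.2,"yaw":0},{"claw":1,"x":0.8,"y":0,"z":0,"yaw":0},{"claw":1,"x":0.8,"y":0,"z":0,"yaw":0},{"claw":1,"x":0.5,"y":0,"z":0,"yaw":0},{"claw":1,"x":0.2,"y":0,"z":0,"yaw":0},{"claw":1,"x":0,"y":0,"z":0,"yaw":0}]'
python3 - <<'E'
from h import *
s=st();im,d=read_camera("wrist");cv2.imwrite("pics/w2.png",im[:,:,::-1]);np.savez("w2.npz",im=im,d=d)
im,d=read_camera("scene");cv2.imwrite("pics/s2.png",cv2.resize(im[150:260,220:400,::-1],None,fx=4,fy=4))
E
```

```text
clock: 4.0
ee_pos: [0.4087, -0.1786, 0.0479]
tcp_rot: [0.866, 0.5, 0.0, 0.0]
wrist_force: [0.0, 0.3, -0.5]
grip_width: 0.0004
t 4.0 ramp tcp [-141.8   44.4   47.9] head 59.97 F [ 0.    0.33 -0.49] w 0.00042121959685597883
```

View pics/w2.png

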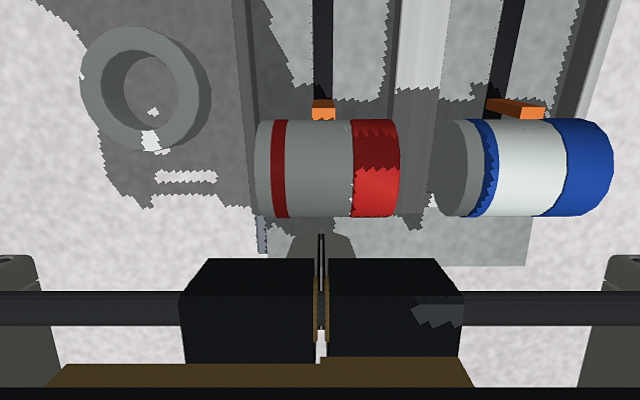

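View pics/s2.png

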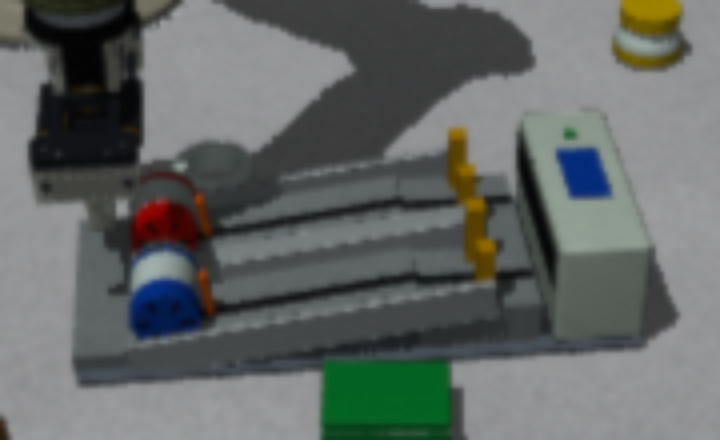

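The wrist picture shows the finger tips at about (321,240), just behind the jar (middle at 328,168) and in line with the marker at (323,108). Next is a gentle contact.

```bash
python3 -m inch '[{"claw":1,"x":0.2,"y":0,"z":0.3,"yaw":0},{"claw":1,"x":0.2,"y":0,"z":0,"yaw":0},{"claw":1,"x":0.2,"y":0,"z":0,"yaw":0},{"claw":1,"x":0.2,"y":0,"z":0,"yaw":0},{"claw":1,"x":0.2,"y":0,"z":0,"yaw":0},{"claw":1,"x":0.2,"y":0,"z":0,"yaw":0},{"claw":1,"x":0.2,"y":0,"z":-0.03,"yaw":0},{"claw":1,"x":0.2,"y":0,"z":-0.03,"yaw":0},{"claw":1,"x":0.2,"y":0,"z":-0.03,"yaw":0},{"claw":1,"x":0.2,"y":0,"z":-0.03,"yaw":0}]'
cat >> h.py <<'E'
def look(tag):
    s=st();im,d=read_camera("wrist");cv2.imwrite(f"pics/{tag}.png",im[:,:,::-1])
    m=camera_model("wrist");K=m["camera_matrix"];M=m["mount"];Rt=Ro.from_quat(s["tcp_rot"]).as_matrix()
    v,u=np.mgrid[:400,:640];P=np.stack([(u-K[0,2])/K[0,0]*d,(v-K[1,2])/K[1,1]*d,d],-1)
    W=(P@M[:3,:3].T+M[:3,3])@Rt.T+s["ee_pos"]
    for k,mm in masks(im).items():
        nn,l,stt,ce=cv2.connectedComponentsWithStats(mm.astype(np.uint8))
        for i in range(1,nn):
            if stt[i,4]>80:
                q=W[(l==i)&(d>0)]; L=np.array([R(p) for p in q]); print(k,stt[i,4],ce[i].round(),np.percentile(L,[2,50,98],axis=0).round(1).tolist())
E
python3 -c "
from h import *
look('w3')"
```

```text
clock: 5.35
ee_pos: [0.4184, -0.1614, 0.0458]
tcp_rot: [0.866, 0.5, -0.0, -0.0]
wrist_force: [-1.6, -3.0, 2.3]
grip_width: 0.0002
t 5.35 ramp tcp [-122.    44.6   45.8] head 59.94 F [-1.57 -3.03  2.3 ] w 0.00024827156055419334
red 1321 [279. 192.] [[-107.5, 61.2, 49.4], [-82.9, 63.9, 66.5], [-65.5, 66.7, 69.8]]
red 4363 [375. 192.] [[-106.7, 12.8, 48.0], [-83.0, 22.2, 66.3], [-65.7, 31.5, 69.6]]
blue 1278 [484. 208.] [[-113.9, -29.1, 47.3], [-90.3, -26.0, 65.3], [-73.4, -23.1, 68.9]]
blue 4140 [578. 208.] [[-114.5, -77.0, 47.3], [-90.2, -67.4, 65.3], [-73.5, -58.5, 68.5]]
orange 553 [323. 138.] [[-66.5, 39.9, 27.1], [-61.4, 44.6, 57.4], [-57.5, 49.1, 60.0]]
orange 608 [518. 151.] [[-72.8, -50.3, 26.4], [-67.7, -45.4, 54.5], [-63.8, -40.4, 58.8]]
orange 101 [327. 305.] [[-93.8, 44.1, 135.9], [-90.2, 44.3, 139.1], [-87.7, 44.7, 140.7]]
orange 173 [314. 315.] [[-98.3, 46.7, 136.0], [-92.2, 47.1, 139.6], [-88.5, 47.4, 141.4]]
```

View pics/w3.png

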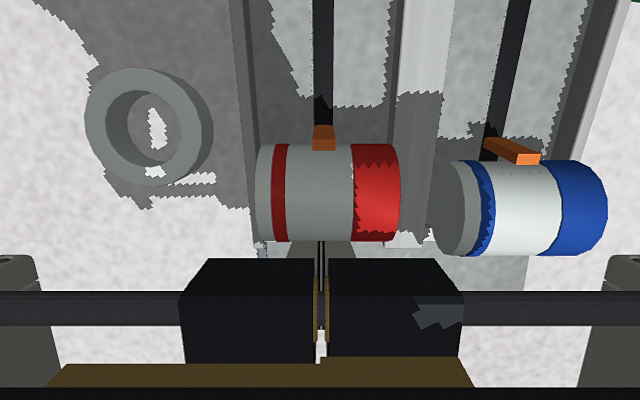

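Jar and marker moved on about 10 mm together and the contact is square. I continue up the slope at 8°.

```bash
python3 -m inch '[{"claw":1,"x":0.25,"y":0,"z":-0.035,"yaw":0},{"claw":1,"x":0.3,"y":0,"z":-0.042,"yaw":0},{"claw":1,"x":0.35,"y":0,"z":-0.05,"yaw":0},{"claw":1,"x":0.4,"y":0,"z":-0.056,"yaw":0},{"claw":1,"x":0.4,"y":0,"z":-0.056,"yaw":0},{"claw":1,"x":0.4,"y":0,"z":-0.056,"yaw":0},{"claw":1,"x":0.4,"y":0,"z":-0.056,"yaw":0},{"claw":1,"x":0.4,"y":0,"z":-0.056,"yaw":0},{"claw":1,"x":0.4,"y":0,"z":-0.056,"yaw":0},{"claw":1,"x":0.4,"y":0,"z":-0.056,"yaw":0}]'
python3 -c "
from h import *
look('w4')"
```

```text
clock: 6.65
ee_pos: [0.4371, -0.1291, 0.051]
tcp_rot: [0.866, 0.5, -0.0, -0.0]
wrist_force: [-2.2, -4.1, 4.0]
grip_width: 0.0006
t 6.65 ramp tcp [-84.7  44.5  51. ] head 59.95 F [-2.23 -4.12  4.02] w 0.0005574231719087741
red 1318 [279. 192.] [[-69.9, 61.0, 54.8], [-45.6, 63.8, 71.8], [-28.2, 66.6, 75.1]]
red 4394 [375. 192.] [[-69.9, 12.7, 53.4], [-45.8, 22.1, 71.5], [-28.4, 31.4, 74.8]]
blue 761 [468. 260.] [[-94.5, -28.9, 43.1], [-82.0, -26.1, 62.6], [-73.2, -23.1, 68.4]]
blue 2464 [553. 260.] [[-94.5, -76.9, 43.9], [-82.0, -67.5, 62.4], [-73.2, -58.6, 68.4]]
orange 536 [323. 138.] [[-28.8, 39.9, 33.3], [-24.1, 44.6, 62.4], [-20.1, 49.4, 65.3]]
orange 726 [498. 221.] [[-72.7, -50.4, 26.2], [-66.8, -45.5, 49.1], [-63.7, -40.4, 58.7]]
orange 110 [327. 304.] [[-56.3, 44.0, 140.3], [-53.1, 44.3, 144.0], [-50.6, 44.7, 146.3]]
orange 181 [314. 315.] [[-61.9, 46.6, 141.6], [-55.0, 47.1, 144.7], [-51.0, 47.3, 146.3]]
```

View pics/w4.png

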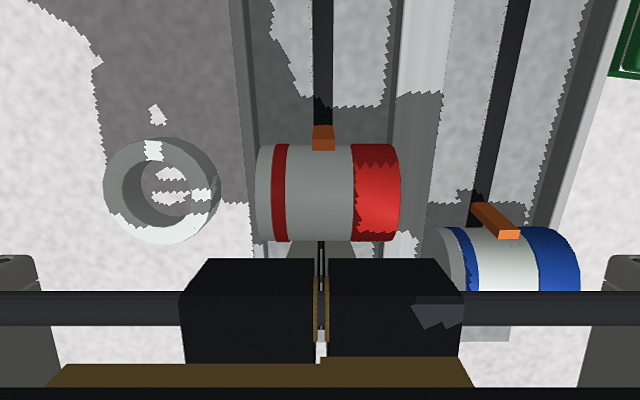

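The jar keeps its place in the view at (328,192) and its marker at (323,138), so it stays straight against the fingers. Forces are small, so I continue.

```bash
python3 -m inch '[{"claw":1,"x":0.45,"y":0,"z":-0.063,"yaw":0},{"claw":1,"x":0.45,"y":0,"z":-0.063,"yaw":0},{"claw":1,"x":0.45,"y":0,"z":-0.063,"yaw":0},{"claw":1,"x":0.45,"y":0,"z":-0.063,"yaw":0},{"claw":1,"x":0.45,"y":0,"z":-0.063,"yaw":0},{"claw":1,"x":0.45,"y":0,"z":-0.063,"yaw":0},{"claw":1,"x":0.45,"y":0,"z":-0.063,"yaw":0},{"claw":1,"x":0.45,"y":0,"z":-0.063,"yaw":0},{"claw":1,"x":0.45,"y":0,"z":-0.063,"yaw":0},{"claw":1,"x":0.45,"y":0,"z":-0.063,"yaw":0}]'
python3 -c "
from h import *
look('w5')"
```

```text
clock: 7.95
ee_pos: [0.4597, -0.0901, 0.0573]
tcp_rot: [0.866, 0.5, -0.0, -0.0]
wrist_force: [-1.6, -3.5, 2.7]
grip_width: 0.0005
t 7.95 ramp tcp [-39.6  44.4  57.3] head 59.96 F [-1.64 -3.54  2.72] w 0.0005373753423168727
red 1321 [279. 192.] [[-24.9, 61.0, 61.2], [-0.4, 63.7, 78.1], [16.9, 66.5, 81.4]]
red 4390 [375. 192.] [[-24.8, 12.6, 59.8], [-0.6, 22.0, 77.8], [16.7, 31.3, 81.2]]
blue 1876 [533. 352.] [[-109.4, -76.9, 60.6], [-90.8, -67.5, 66.3], [-79.9, -58.6, 68.6]]
orange 532 [323. 138.] [[16.2, 40.3, 39.0], [21.0, 44.6, 68.6], [25.0, 49.4, 71.5]]
orange 392 [473. 280.] [[-68.7, -50.8, 24.6], [-65.2, -45.3, 37.0], [-63.3, -40.2, 46.5]]
orange 113 [327. 304.] [[-11.2, 43.9, 146.8], [-7.8, 44.2, 150.5], [-5.3, 44.6, 152.5]]
orange 184 [314. 315.] [[-16.2, 46.5, 147.8], [-9.9, 47.0, 151.2], [-6.0, 47.2, 152.6]]
```

View pics/w5.png

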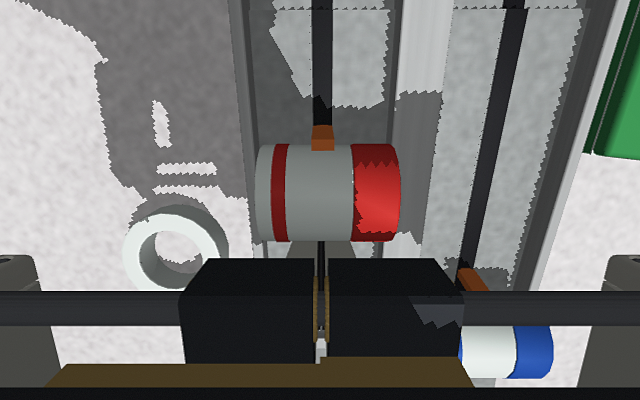

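Same relative picture: jar at (328,192) against the fingers and marker at (323,138). I go on.

```bash
python3 -m inch '[{"claw":1,"x":0.45,"y":0,"z":-0.063,"yaw":0},{"claw":1,"x":0.45,"y":0,"z":-0.063,"yaw":0},{"claw":1,"x":0.45,"y":0,"z":-0.063,"yaw":0},{"claw":1,"x":0.45,"y":0,"z":-0.063,"yaw":0},{"claw":1,"x":0.45,"y":0,"z":-0.063,"yaw":0},{"claw":1,"x":0.45,"y":0,"z":-0.063,"yaw":0},{"claw":1,"x":0.45,"y":0,"z":-0.063,"yaw":0},{"claw":1,"x":0.45,"y":0,"z":-0.063,"yaw":0},{"claw":1,"x":0.45,"y":0,"z":-0.063,"yaw":0},{"claw":1,"x":0.45,"y":0,"z":-0.063,"yaw":0}]'
python3 -c "
from h import *
look('w6')"
```

```text
clock: 9.25
ee_pos: [0.4823, -0.0512, 0.0636]
tcp_rot: [0.866, 0.5, -0.0, 0.0]
wrist_force: [-2.5, -4.0, 2.6]
grip_width: 0.0006
t 9.25 ramp tcp [ 5.4 44.4 63.6] head 59.95 F [-2.55 -3.95  2.6 ] w 0.0005852748204601875
red 1321 [279. 192.] [[20.1, 60.9, 67.3], [44.5, 63.7, 84.5], [61.8, 66.5, 87.7]]
red 4388 [375. 192.] [[20.3, 12.6, 65.8], [44.3, 22.0, 84.2], [61.7, 31.3, 87.5]]
blue 1137 [505. 369.] [[-80.3, -76.6, 39.9], [-75.1, -67.2, 54.0], [27.9, 8.6, 169.4]]
orange 246 [280.  19.] [[115.7, 62.2, 42.5], [116.1, 62.8, 51.0], [125.5, 70.2, 67.0]]
orange 946 [379.  14.] [[115.8, 14.7, 43.2], [116.2, 21.6, 68.9], [116.5, 28.1, 85.9]]
orange 919 [481.  13.] [[116.0, -27.2, 43.3], [116.3, -20.7, 69.2], [116.7, -13.8, 85.2]]
orange 887 [592.  14.] [[116.2, -75.2, 42.7], [116.5, -68.1, 67.2], [116.9, -61.6, 84.1]]
orange 542 [322. 138.] [[61.3, 40.2, 46.6], [65.9, 45.0, 75.4], [69.8, 49.7, 78.0]]
orange 104 [327. 305.] [[33.6, 43.9, 152.9], [37.0, 44.1, 156.8], [39.4, 44.5, 158.4]]
orange 182 [314. 316.] [[28.4, 46.5, 154.2], [35.0, 46.9, 157.6], [39.1, 47.2, 159.0]]
orange 572 [469. 354.] [[-73.3, -50.7, 30.8], [-67.1, -46.2, 50.6], [-64.4, -40.7, 58.8]]
```

View pics/w6.png

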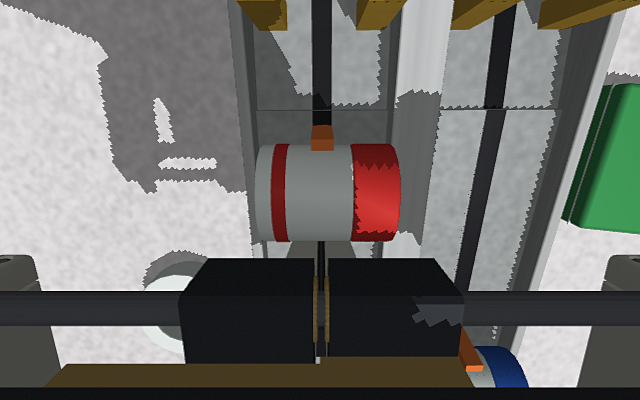

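The yellow posts appear at (280,19) and (379,14), and the crest line is at row 108. About 54 mm is left. I go up to the crest and over it.

```bash
python3 -m inch '[{"claw":1,"x":0.45,"y":0,"z":-0.063,"yaw":0},{"claw":1,"x":0.45,"y":0,"z":-0.063,"yaw":0},{"claw":1,"x":0.45,"y":0,"z":-0.063,"yaw":0},{"claw":1,"x":0.45,"y":0,"z":-0.063,"yaw":0},{"claw":1,"x":0.45,"y":0,"z":-0.063,"yaw":0},{"claw":1,"x":0.4,"y":0,"z":-0.056,"yaw":0},{"claw":1,"x":0.4,"y":0,"z":-0.056,"yaw":0},{"claw":1,"x":0.4,"y":0,"z":-0.04,"yaw":0},{"claw":1,"x":0.4,"y":0,"z":0,"yaw":0},{"claw":1,"x":0.4,"y":0,"z":0,"yaw":0}]'
python3 -c "
from h import *
look('w7')"
```

```text
clock: 10.55
ee_pos: [0.504, -0.0139, 0.0683]
tcp_rot: [0.866, 0.5, 0.001, -0.0]
wrist_force: [-0.6, -0.4, 0.4]
grip_width: 0.0006
t 10.55 ramp tcp [48.5 44.1 68.3] head 59.98 F [-0.62 -0.37  0.44] w 0.0005672019897322384
red 1326 [279. 192.] [[63.2, 60.7, 72.4], [87.7, 63.5, 89.3], [105.1, 66.3, 92.6]]
red 4390 [375. 192.] [[63.6, 12.4, 71.4], [87.6, 21.8, 89.2], [104.9, 31.1, 92.4]]
orange 1067 [380. 106.] [[116.5, 14.5, 84.7], [122.4, 21.4, 86.4], [127.9, 28.2, 87.6]]
orange 1077 [484. 106.] [[116.5, -27.4, 85.0], [122.4, -20.6, 86.4], [128.2, -13.8, 87.8]]
orange 1045 [602. 105.] [[116.9, -75.4, 85.2], [122.8, -68.6, 86.4], [128.2, -61.6, 87.7]]
orange 1073 [262. 107.] [[116.1, 62.5, 85.1], [122.0, 69.3, 86.5], [127.8, 75.9, 87.8]]
orange 579 [321. 138.] [[104.2, 40.5, 45.6], [109.2, 45.2, 80.2], [113.8, 49.9, 83.9]]
orange 105 [327. 304.] [[76.8, 43.7, 157.9], [80.1, 44.0, 161.4], [82.8, 44.4, 163.7]]
orange 183 [314. 316.] [[71.5, 46.3, 158.9], [78.1, 46.8, 162.2], [82.0, 47.0, 163.8]]
```

View pics/w7.png

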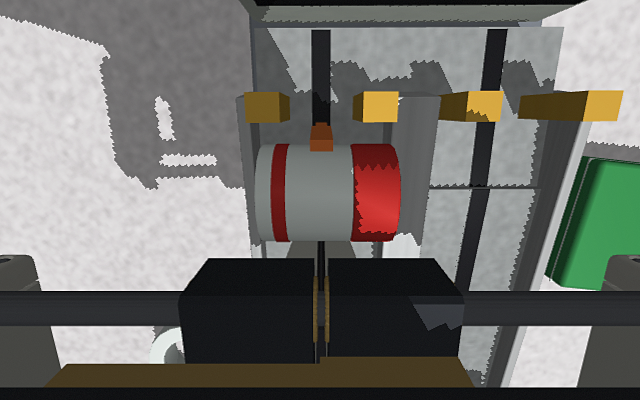

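The jar, at (328,192), is just over the crest with about 11 mm to go to the posts at row 106. I push the rest and lower the finger slightly with the drop.

```bash
python3 -m inch '[{"claw":1,"x":0.25,"y":0,"z":0.03,"yaw":0},{"claw":1,"x":0.25,"y":0,"z":0.05,"yaw":0},{"claw":1,"x":0.2,"y":0,"z":0.05,"yaw":0},{"claw":1,"x":0.2,"y":0,"z":0.05,"yaw":0},{"claw":1,"x":0.1,"y":0,"z":0.05,"yaw":0},{"claw":1,"x":0.1,"y":0,"z":0.05,"yaw":0},{"claw":1,"x":0.05,"y":0,"z":0.05,"yaw":0},{"claw":1,"x":0,"y":0,"z":0,"yaw":0},{"claw":1,"x":0,"y":0,"z":0,"yaw":0},{"claw":1,"x":0,"y":0,"z":0,"yaw":0}]'
python3 -c "
from h import *
look('w8')"
```

```text
clock: 11.85
ee_pos: [0.509, -0.0048, 0.0649]
tcp_rot: [0.866, 0.5, -0.0, -0.0]
wrist_force: [-1.7, -2.3, 1.7]
grip_width: 0.0004
t 11.85 ramp tcp [58.9 44.4 64.9] head 59.95 F [-1.7  -2.32  1.75] w 0.00040519828964186497
red 1258 [279. 194.] [[73.6, 60.7, 72.5], [97.4, 63.4, 85.9], [114.4, 66.2, 89.0]]
red 4216 [376. 194.] [[73.7, 12.4, 72.7], [97.2, 21.9, 85.7], [114.1, 31.0, 88.9]]
orange 1075 [262. 133.] [[116.4, 62.5, 73.9], [122.4, 69.2, 86.5], [127.9, 75.9, 87.8]]
orange 1043 [381. 132.] [[117.0, 14.6, 84.3], [122.7, 21.3, 86.3], [128.2, 28.2, 87.6]]
orange 1051 [485. 132.] [[116.7, -27.4, 84.9], [122.7, -20.6, 86.4], [128.2, -13.9, 87.7]]
orange 1063 [604. 132.] [[117.1, -75.4, 85.2], [122.8, -68.6, 86.4], [128.5, -61.6, 87.6]]
orange 652 [321. 140.] [[113.5, 40.5, 45.2], [118.8, 45.4, 82.1], [123.7, 50.0, 85.2]]
orange 106 [327. 304.] [[87.1, 43.9, 154.8], [90.9, 44.1, 158.0], [93.2, 44.6, 159.8]]
orange 184 [314. 316.] [[82.0, 46.5, 155.7], [88.5, 46.9, 158.6], [92.8, 47.2, 160.3]]
```

View pics/w8.png

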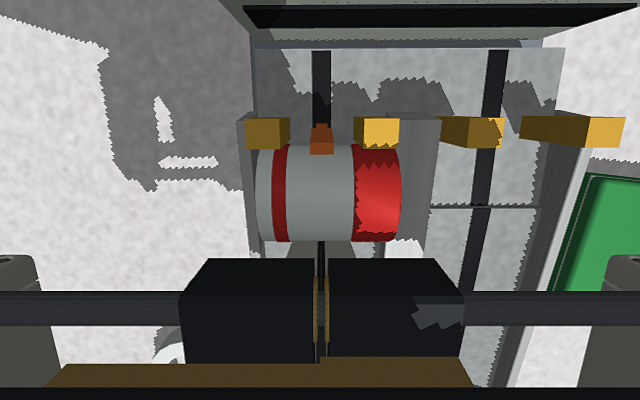

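The jar has dropped about 4 mm, but a gap of 1-2 mm to the posts may remain. I press on gently and watch the force.

```bash
python3 -m inch '[{"claw":1,"x":0.05,"y":0,"z":0,"yaw":0},{"claw":1,"x":0.05,"y":0,"z":0,"yaw":0},{"claw":1,"x":0.05,"y":0,"z":0,"yaw":0},{"claw":1,"x":0.05,"y":0,"z":0,"yaw":0},{"claw":1,"x":0,"y":0,"z":0,"yaw":0},{"claw":1,"x":0,"y":0,"z":0,"yaw":0},{"claw":1,"x":0,"y":0,"z":0,"yaw":0},{"claw":1,"x":0,"y":0,"z":0,"yaw":0},{"claw":1,"x":0,"y":0,"z":0,"yaw":0},{"claw":1,"x":0,"y":0,"z":0,"yaw":0}]'
python3 -c "
from h import *
look('w9')"
```

```text
clock: 13.15
ee_pos: [0.5091, -0.0046, 0.0649]
tcp_rot: [0.867, 0.499, -0.001, 0.0]
wrist_force: [-3.5, -8.5, 3.7]
grip_width: 0.0005
t 13.15 ramp tcp [59.2 44.4 64.9] head 59.87 F [-3.53 -8.46  3.66] w 0.0004974303185785939
red 1266 [279. 194.] [[73.9, 60.7, 71.9], [97.6, 63.4, 85.8], [114.6, 66.3, 89.0]]
red 4194 [376. 195.] [[74.0, 12.4, 72.9], [97.3, 21.9, 85.6], [114.1, 31.0, 88.8]]
orange 1086 [262. 134.] [[116.3, 62.5, 78.2], [122.3, 69.2, 86.4], [127.9, 75.9, 87.7]]
orange 1085 [380. 133.] [[116.2, 14.5, 73.3], [122.6, 21.4, 86.4], [128.1, 28.2, 87.7]]
orange 1079 [604. 132.] [[116.9, -75.3, 84.2], [122.8, -68.5, 86.3], [128.4, -61.5, 87.7]]
orange 1067 [485. 133.] [[116.6, -27.3, 84.9], [122.5, -20.5, 86.4], [128.3, -13.9, 87.6]]
orange 636 [321. 140.] [[114.2, 40.5, 43.9], [119.1, 45.4, 80.1], [124.0, 49.9, 85.3]]
orange 105 [327. 304.] [[87.5, 43.8, 153.8], [91.3, 44.0, 157.8], [93.5, 44.5, 159.6]]
orange 185 [314. 316.] [[82.4, 46.4, 155.2], [89.0, 46.8, 158.7], [93.1, 47.1, 160.2]]
```

The tool moved only 0.3 mm of the 2 mm commanded and the force rose to 9 N, so the jar is against the stop. I back off gently along the slope and then go up.

```bash
python3 -m inch '[{"claw":1,"x":-0.1,"y":0,"z":0,"yaw":0},{"claw":1,"x":-0.1,"y":0,"z":0,"yaw":0},{"claw":1,"x":-0.2,"y":0,"z":0,"yaw":0},{"claw":1,"x":-0.4,"y":0,"z":0,"yaw":0},{"claw":1,"x":-0.8,"y":0,"z":0,"yaw":0},{"claw":1,"x":-1.5,"y":0,"z":0,"yaw":0},{"claw":1,"x":-1.5,"y":0,"z":-1,"yaw":0},{"claw":1,"x":-1,"y":0,"z":-2,"yaw":0},{"claw":1,"x":0,"y":0,"z":-3,"yaw":0},{"claw":1,"x":0,"y":0,"z":-3,"yaw":0}]'
python3 - <<'E'
from h import *
look('w10')
im,d=read_camera("scene");cv2.imwrite("pics/s10.png",cv2.resize(im[150:260,220:400,::-1],None,fx=4,fy=4))
E
```

```text
clock: 14.45
ee_pos: [0.4813, -0.0526, 0.1564]
tcp_rot: [0.867, 0.499, -0.0, 0.0]
wrist_force: [0.7, 0.2, -0.2]
grip_width: 0.0004
t 14.45 ramp tcp [  3.7  44.5 156.4] head 59.88 F [ 0.74  0.21 -0.16] w 0.0003656566432310012
red 569 [293.  83.] [[72.6, 60.9, 74.1], [92.9, 63.6, 86.1], [113.6, 66.2, 89.0]]
red 1927 [357.  83.] [[72.6, 12.4, 73.3], [92.8, 21.6, 85.8], [113.7, 31.0, 89.1]]
orange 680 [423.  38.] [[116.1, -27.5, 42.7], [119.6, -20.5, 86.0], [127.9, -13.8, 87.6]]
orange 469 [502.  33.] [[116.8, -75.2, 84.9], [122.6, -68.4, 86.4], [128.2, -61.7, 87.7]]
orange 571 [284.  37.] [[115.7, 62.5, 68.8], [120.8, 69.3, 86.3], [127.5, 76.1, 87.8]]
orange 478 [359.  34.] [[116.2, 14.8, 85.0], [122.1, 21.6, 86.3], [127.7, 28.4, 87.8]]
orange 144 [321.  45.] [[113.7, 39.3, 39.6], [116.2, 45.4, 84.2], [124.7, 49.9, 85.9]]
orange 178 [484.  49.] [[116.2, -74.3, 44.9], [116.5, -68.4, 65.8], [116.7, -62.2, 81.9]]
```

View pics/w10.png

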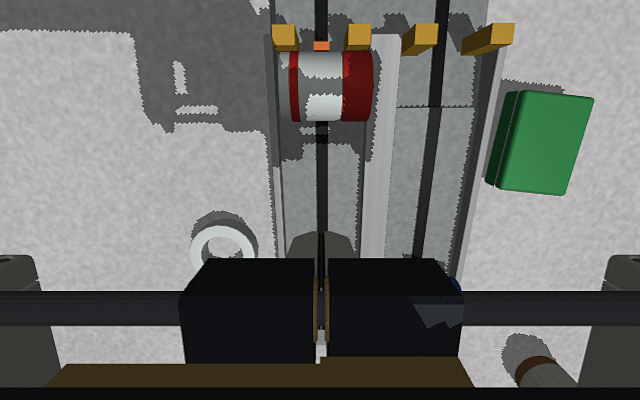

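View pics/s10.png

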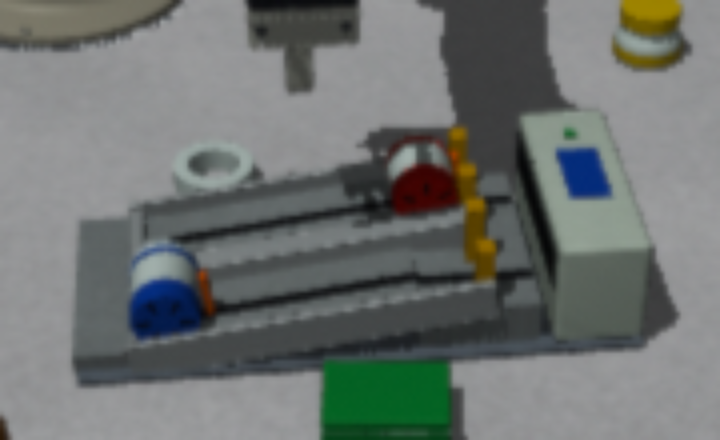

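The red jar is at (330,83), in the seat against the posts at row 36, with its marker just ahead at (321,45). The blue jar, its marker, the tape and the box look undisturbed. I wait once to confirm it stays, then hand in.

```bash
python3 -m inch '[{"claw":1,"x":0,"y":0,"z":-2,"yaw":0},{"claw":1,"x":0,"y":0,"z":0,"yaw":0},{"claw":1,"x":0,"y":0,"z":0,"yaw":0},{"claw":1,"x":0,"y":0,"z":0,"yaw":0},{"claw":1,"x":0,"y":0,"z":0,"yaw":0},{"claw":1,"x":0,"y":0,"z":0,"yaw":0},{"claw":1,"x":0,"y":0,"z":0,"yaw":0},{"claw":1,"x":0,"y":0,"z":0,"yaw":0},{"claw":1,"x":0,"y":0,"z":0,"yaw":0},{"claw":1,"x":0,"y":0,"z":0,"yaw":0}]'
python3 - <<'E'
from h import *
look('w11')
print(finish_job())
E
```

```text
clock: 15.8
ee_pos: [0.4822, -0.0514, 0.175]
tcp_rot: [0.866, 0.5, 0.0, 0.0]
wrist_force: [-0.6, 1.3, -0.4]
grip_width: 0.0006
t 15.8 ramp tcp [  5.1  44.3 175. ] head 59.95 F [-0.56  1.27 -0.41] w 0.0005692087979169801
red 468 [296.  87.] [[73.2, 60.8, 74.4], [93.1, 63.5, 86.1], [113.3, 66.0, 89.2]]
red 1609 [354.  87.] [[73.1, 12.4, 73.8], [93.2, 21.8, 85.9], [113.4, 31.2, 88.9]]
orange 374 [356.  42.] [[116.7, 14.6, 84.4], [122.4, 21.4, 86.4], [127.6, 28.3, 87.7]]
orange 553 [415.  46.] [[116.1, -40.9, 42.3], [120.3, -20.7, 86.0], [128.3, -13.8, 87.8]]
orange 518 [483.  46.] [[116.3, -75.3, 46.8], [120.5, -68.4, 86.0], [128.0, -61.8, 87.7]]
orange 448 [286.  44.] [[115.8, 62.5, 75.4], [121.2, 69.3, 86.2], [127.5, 76.3, 87.7]]
orange 120 [321.  52.] [[113.9, 40.5, 82.5], [116.2, 45.4, 84.0], [118.5, 50.3, 85.4]]
the job is handed in; nothing more can be done
None
```

With the closed fingertips I pushed the red-capped jar up the left lane in one continuous motion. It went over the crest and dropped into the seat. I pressed it against the yellow stop, backed off, raised the arm clear and handed the job in at about 16 s of the 37 s allowed.

- **Against the stop:** in the last push the tool moved only 0.3 mm of the 2 mm commanded, and the force rose to about 9 N.
- **Stays put:** the jar's top is at 89 mm, against 88 mm expected in the seat, and it did not move in the 1.25 s wait after I let go.
- **No roll-back seen:** in every picture during the push the marker stood directly ahead of the jar, and it still does.
- **Everything else:** the blue jar, its marker, the tape and the slide box look unmoved in the pictures near the end. I did not measure them again or look specifically at the bottles, ointment jar and cup.
- **Small disagreement:** the final images put the jar's visible front 2–3 mm short of the post faces. The posts themselves read 2–3 mm beyond their stated position, so I put the gap down to calibration and partly hidden edges and went by the force reading.

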